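# Fit the keyed cog on the load cell unit's drive hub

## Task

Fit the orange cog, the one with the keyway, onto the upright drive hub of the grey load cell unit: turn it so that the gap in its collar lines up with the yellow master spline, slide it down until it sits flat and fully home on the steel flange, and let go. Leave the plain titanium-grey cog and the teal carabiner where they lie.

Things in the scene. Friction and masses are not known exactly. Their poses are not given: they have to be found in the camera images.
- cog_center (a point): Orange cog, lying flat, 0.25 kg: disc 106 mm wide, 12 thick, with a collar up to 48 mm total height, 50 mm wide; grip its two 24 mm long flats facing +y and -y, 50 mm apart. Bore 38 mm. Keyway towards own +x: 75 degree gap in the collar wall and 45 degree wedge cut in the disc, out to 36 mm from the axis. Point: on the axis, half-way up, 24 mm above the underside; z up.
- hub_seat (a point): Point on the hub axis at the flange's top face (56 mm above bench) where the cog's underside sits; z up. Hub 26 mm wide, 38 high, tapered tip. Yellow spline 8 mm wide, 28 high, points to +x, out to 28 mm; cog's +x must match within 10 degrees, 5 mm. Fixed grey unit 160 x 240 mm (x, y), top 6 mm below point; black button 60 mm wide, 115 mm off along -y, 14 mm above point.
- idler_center (a point): The plain titanium-grey cog, same outer sizes as the orange one but with a closed round bore and no keyway; not to be used. The point is on its axis, half-way up (24 mm above the underside).
- carabiner_center (a point): A teal carabiner lying flat on the bench, about 117 mm long in its x, 65 mm wide and 11 mm thick, to be left alone. The point is its middle, half-way up.

How it is judged:
At the end, for the whole second after the job is handed in: The orange cog is on the hub: its axis within 12 mm of the hub's, its underside within 5 mm of the flange's face, flat within 6 degrees, its keyway over the master spline (within 25 degrees), at rest and released (horizontal distance between cog_center and hub_seat below 0.012 m and z of cog_center in the frame of hub_seat between 0.019 and 0.029 m and angle between cog_center's own z axis and vertical below 0.1 rad and angle between the x axis of cog_center and the x axis of hub_seat, either way round below 0.45 rad and linear speed of cog below 0.02 m/s); the robot touches nothing.
It fails at once if the plain grey cog is moved more than 20 mm (distance of idler_center from where it was at the start of the episode above 0.02 m).
It fails at once if the carabiner is moved more than 20 mm (distance of carabiner_center from where it was at the start of the episode above 0.02 m).
It also fails if it takes over 35 s, if anything falls off the work surface, if the arm or the gripper's body presses on something with over 40 N, if the wrist force passes 120 N, or if a joint passes its speed limit or range.

## Robot

A 6-joint arm with a two-finger parallel gripper is mounted at the origin on the work surface. World frame = base frame: x ahead of the robot, y to its left, z up, the work surface at z = 0. Lengths are in m, angles in rad, forces in N, time in s.
With the tool pointing down it reaches from about 0.275 to 0.975 m from the base axis. Payload 8.4 kg.
Tool frame: the origin (TCP) lies on the centre line of the jaws, within the pads' length; the fingertips stand 8 mm ahead of it and the grasp point (between the pads) lies 11 mm behind it; z points along the fingers, y is the line along which they close (so a half turn about z gives the same grasp; the last joint's range is limited). The gripper opens to 92 mm and grips with 3 to 60 N. Pads are 20 mm wide; open, the fingers measure 128 mm over their backs; the gripper's body (75 mm by 189 mm) begins 69 mm behind the grasp point.
Start: joints at [1.252, 0.353, 1.633, -0, 1.155, -0.002], TCP at [0.195, 0.594, 0.223] pointing down, gripper open.
Joint ranges: [-2.63, 2.63], [-0.92, 2.1], [0.06, 2.66], [-1.3, 4.44], [0, 2.69], [-3.02, 3.02]. Speed limits (rad/s): [2.22, 2.22, 2.79, 3.14, 3.14, 3.14].

## Interface

Orientations are given as [roll, pitch, yaw] about the fixed x, y, z axes, in that order (R = Rz(yaw) Ry(pitch) Rx(roll)).
In Python, from cell import env, imaging gives the robot as it stands.
- The arm moves only by the tool carry_out, never from a script. Its arguments are lists of equal length, an entry for each row: "delta_pos": the shift along the tool's x, y, z in units of 30 mm (1.0 is 30 mm), a list of three; "spin": the turn about the tool's z in units of 6 degrees (1.0 is 6 degrees). In form: {"delta_pos": [[x, y, z], ...], "spin": [spin, ...]}. A call has 1 to 5 rows; each row is the pose to reach, as a shift and turn from the pose commanded when the call began, along the tool's axes at that moment; what a row does not reach only later rows make up. A row lasts 1/12 s, in which the tool goes at most 41.7 mm and 7.16 degrees, less where a joint would pass 70% of its speed; a pose out of reach is approached as far as the arm can. A call with a gripper value outside its range is refused whole. "gripper" is the finger opening in mm, from 0 to 91.9, set as the call begins (left out, the last holds). The fingers move at their own pace and stop on an object; "force" is the grip in N (left out, the last holds). Time passes only in rows, so rows that repeat a pose let the fingers close. It gives the time, the measured TCP pose, the force, the opening and the grip force at its end, in the units of the state.
- env.sense(): the state, without advancing time (a new reading comes with each control period).
- imaging.capture(name): name is "side" or "top"; returns a dict with "pixels" (400x640x3 uint8, blue, green, red), "depth" (400x640 float32, m along the optical axis (not along the pixel's ray), 0 where there is no reading), "fx", "fy", "cx", "cy" (pixels), "k1" (the pictures are not rectified: a ray, as slopes to the right and down, at radius r is drawn at 1 + k1 r^2 times it, then the intrinsics apply), "R" (3x3) and "t" (3): a world point X has camera coordinates R X + t. Camera axes: x right, y down, z forward; pixel columns grow to the right and rows downward; lengths in m; the calibration is good to about 2 mm. A picture is of the moment at which its call begins.
- env.job_done(): hands the job in; it is judged then, once.
The state is a dict: "t": time; "q": joint angles; "qvel": joint speeds; "joint_torque": joint torques, N m; "tcp_pos": TCP position; "eef_rot": TCP orientation; "ft_force": force on the tool from outside, world axes, zero at the start; "wrist_torque": the same for the moment, N m; "finger_gap": finger opening in m; "gripper_force": force on a finger pad.
Only numpy, scipy, OpenCV 4.12 (cv2) and the standard library are available. Lean on these libraries where they do the work, as an engineer would, in place of code of your own. Each camera call takes 0.05 s, during which the arm holds its last target. There are 200 camera calls.

## Working session

There is one attempt and no reset: what is moved stays moved. The work goes in short steps, Python scripts to look and compute and a tool call to move; the robot and the scene stay as the last step left them, time stands still between calls to the robot, and variables do not carry over. Pictures are saved under pics/ and viewed, at most 10 in all, crops included, and the job is handed in when it is done.

Besides the shell and the picture viewer there is one more tool, called after "Emit:" in YAML: its name, and indented under it one key for each argument. carry_out: Moves the arm, as the interface text tells. Its arguments: {"type":"object","properties":{"delta_pos":{"type":"array"},"spin":{"type":"array"},"gripper":{"type":"number"},"force":{"type":"number"}},"required":["delta_pos","spin"]}

```bash
mkdir -p pics
cat > h.py <<'E'
import numpy as np, cv2
from cell import env, imaging
def cap(n,f=None):
    c=imaging.capture(n); c['R']=np.array(c['R']).reshape(3,3); c['t']=np.array(c['t'])
    c['pixels']=np.ascontiguousarray(c['pixels'])
    if f: cv2.imwrite('pics/'+f,c['pixels'])
    return c
def rays(c,uv):
    uv=np.asarray(uv,float).reshape(-1,2)
    d=np.c_[(uv[:,0]-c['cx'])/c['fx'],(uv[:,1]-c['cy'])/c['fy']]
    s=d.copy()
    for _ in range(20): s=d/(1+c['k1']*(s**2).sum(1,keepdims=True))
    return np.c_[s,np.ones(len(s))]
def onplane(c,uv,z):
    r=rays(c,uv)@c['R']; o=-c['R'].T@c['t']
    return o+r*((z-o[2])/r[:,2])[:,None]
def cloud(c):
    v,u=np.mgrid[:400,:640]; uv=np.c_[u.ravel(),v.ravel()]
    P=(rays(c,uv)*c['depth'].reshape(-1,1)-c['t'])@c['R']
    return P.reshape(400,640,3)
E
python3 - <<'E'
from h import *
for n in('top','side'):
    c=cap(n,n+'0.png'); print(n,-c['R'].T@c['t'],c['R'][2],c['fx'],c['k1'])
print(env.sense())
a=cv2.imread('pics/top0.png');b=cv2.imread('pics/side0.png')
E
```

```text
top [0.53776623 0.06789832 0.75325103] [ 0.07645203  0.00247591 -0.99707019] 386.92366973170584 -0.05752558396809487
side [0.43199983 0.71862888 0.55061442] [ 0.20960388 -0.78834584 -0.57842636] 374.9333088190454 -0.0531761176251191
{'t': 0.1, 'q': array([ 1.25160947e+00,  3.53572252e-01,  1.63404474e+00, -2.83198560e-05,
        1.15522500e+00, -2.38652266e-03]), 'qvel': array([-0.00203268, -0.00037914, -0.00252369, -0.00114188, -0.0007275 ,
        0.00233687]), 'joint_torque': array([-1.65275884e-03, -5.94908237e+01, -3.34928870e+01,  6.98624854e-02,
        1.83481222e-02, -1.80643008e-05]), 'tcp_pos': array([0.19456818, 0.59348253, 0.22194935]), 'eef_rot': array([-3.14034326e+00,  2.29134830e-05,  2.82480379e+00]), 'ft_force': array([ 0.00493282, -0.13506391,  0.8290254 ]), 'wrist_torque': array([ 0.00048702,  0.03154111, -0.04713858]), 'gripper_force': 0.0, 'finger_gap': 0.09154925069630461}
```

View pics/top0.png

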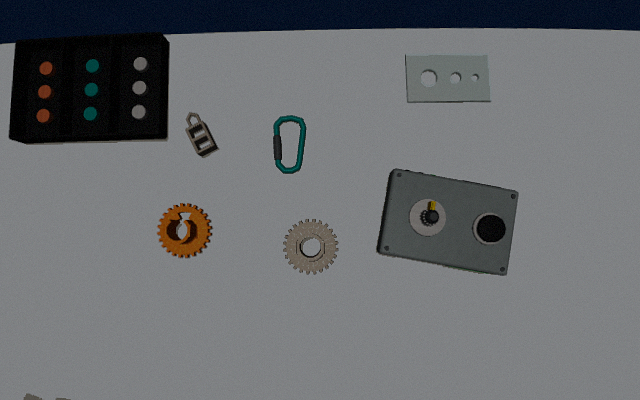

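View pics/side0.png

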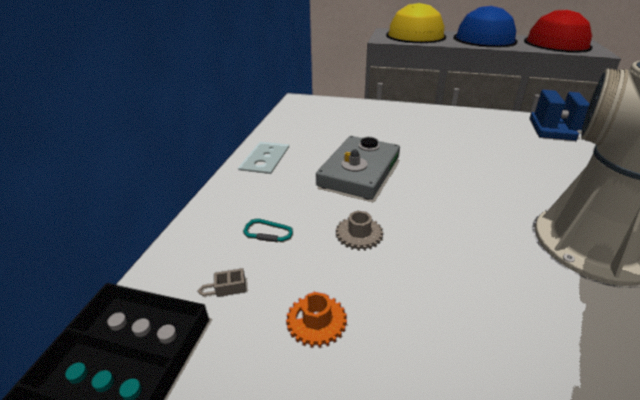

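The top view shows the orange cog at (185,230) with its gap towards image-up, the hub at (431,216) with the spline up, and the button at (490,228). The idler is at (310,247) and the carabiner at (290,145). The side view agrees, with the orange cog at (317,318) and the hub at (354,160).

```bash
cat > m.py <<'E'
from h import *
def hsv(c): return cv2.cvtColor(c['pixels'],cv2.COLOR_BGR2HSV)
def big(m,box):
    z=np.zeros_like(m); u0,v0,u1,v1=box; z[v0:v1,u0:u1]=m[v0:v1,u0:u1]
    cs,_=cv2.findContours(z,cv2.RETR_EXTERNAL,cv2.CHAIN_APPROX_NONE)
    return max(cs,key=cv2.contourArea).reshape(-1,2)
E
python3 - <<'E'
from m import *
c=cap('top'); H=hsv(c); P=cloud(c)
# cog: outer contour on disc top plane
om=cv2.inRange(H,(3,120,60),(18,255,255))
k=big(om,(130,180,240,280)); W=onplane(c,k,.010)
(x,y),r=cv2.minEnclosingCircle(W[:,:2].astype(np.float32)); print('cog disc',x,y,r,W[:,:2].mean(0))
# collar top points by depth
reg=P[180:280,130:240]; z=reg[...,2]; o=om[180:280,130:240]>0
q=reg[(z>.038)&(z<.056)&o]; print('collar',len(q),q.mean(0) if len(q) else '', np.percentile(reg[o][:,2],[5,50,95]))
ctr=np.array([x,y])
rel=q[:,:2]-ctr; A=np.degrees(np.arctan2(rel[:,1],rel[:,0])); print('collar ang hist',np.histogram(A,np.arange(-180,181,15))[0])
print('collar r',np.percentile(np.hypot(*rel.T),[5,50,95]))
# disc wedge: nonorange pixels cast to z=.012
v,u=np.mgrid[180:280,130:240]; D=onplane(c,np.c_[u.ravel(),v.ravel()],.012)[:,:2]-ctr
R=np.hypot(*D.T); T=np.degrees(np.arctan2(D[:,1],D[:,0])); s=(R>27)&(R<34)&(~o.ravel())
print('wedge',s.sum(),sorted(T[s].round()))
D=onplane(c,np.c_[u.ravel(),v.ravel()],.048)[:,:2]
# hub
fm=cv2.inRange(H,(0,0,110),(180,60,255)); k=big(fm,(405,193,455,243)); W=onplane(c,k,.056)
(x,y),r=cv2.minEnclosingCircle(W[:,:2].astype(np.float32)); print('flange',x,y,r,cv2.contourArea(k))
ym=cv2.inRange(H,(20,120,80),(35,255,255)); k=np.argwhere(ym[190:250,400:460])[:,::-1]+[400,190]
print('yellow',len(k),onplane(c,k,.084).mean(0), 'flange z',np.median(P[222:232,422:432,2]))
bm=cv2.inRange(H,(0,0,0),(180,255,45)); k=big(bm,(470,205,512,250)); W=onplane(c,k,.07)
(bx,by),r=cv2.minEnclosingCircle(W[:,:2].astype(np.float32)); print('button',bx,by,r)
print('unit -y dir deg',np.degrees(np.arctan2(by-y,bx-x)),np.hypot(bx-x,by-y))
q=P[193:243,405:455].reshape(-1,3);qt=q[(q[:,2]>.088)&(q[:,2]<.1)];print('hubtip',len(qt),qt.mean(0) if len(qt) else '')
cv2.imwrite('pics/c1.png',np.hstack([cv2.resize(c['pixels'][190:270,145:225],(400,400),interpolation=2),cv2.resize(c['pixels'][180:260,395:475],(400,400),interpolation=2)]))
E
```

```text
cog disc 0.5454370379447937 0.32953253388404846 0.05285732448101044 [0.54541164 0.32809921]
collar 224 [0.53940048 0.33170136 0.04695381] [0.00891028 0.01148786 0.04778472]
collar ang hist [12 10 10 10 10  9 11 14  9  4  0  0  0  0  5 12 14 11 15 14 13 15 14 12]
collar r [0.01985164 0.02295811 0.02613263]
wedge 0 []
flange 0.5629932880401611 -0.11296279728412628 0.0251326747238636 85.0
yellow 38 [ 0.57861483 -0.13063491  0.084     ] flange z 0.055955586726243796
button 0.5346262454986572 -0.23760922253131866 0.026350203901529312
unit -y dir deg -102.82100964673752 0.12783356534750726
hubtip 92 [ 0.55827332 -0.12703262  0.0918876 ]
```

View pics/c1.png

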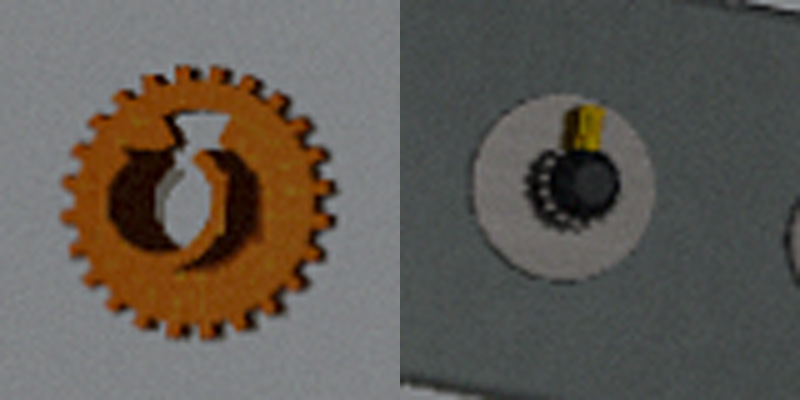

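The crop shows the cog's wedge at about pixel (185.5,216), pointing roughly image-up. The flange centre is near (428,217.5), and the yellow spline is at (512,205)... i.e. crop (585,128), pixel (432,205.5). My flange mask was wrong, so I'll refine it.

Run:
```python
from m import *
c=cap('top'); H=hsv(c); P=cloud(c); G=c['pixels'].astype(int)
def fitc(q):
    A=np.c_[2*q,np.ones(len(q))]; s=np.linalg.lstsq(A,(q**2).sum(1),rcond=None)[0]; return s[0],s[1],np.sqrt(s[2]+s[0]**2+s[1]**2)
om=cv2.inRange(H,(3,120,40),(20,255,255)); o=om[180:280,130:240]>0
reg=P[180:280,130:240]; q=reg[(reg[...,2]>.043)&o][:,:2]; print('collar fit',fitc(q))
k=big(om,(130,180,240,280)); W=onplane(c,k,.009)[:,:2]; print('disc fit',fitc(W), 'moment',)
ctr=np.array(fitc(q)[:2]); 
rel=q-ctr;A=np.sort(np.degrees(np.arctan2(rel[:,1],rel[:,0]))); print('gap',A[A<0].max(),A[A>0].min())
# wedge: bright bench pixels through slot
v,u=np.mgrid[200:225,172:200]; D=onplane(c,np.c_[u.ravel(),v.ravel()],.006)[:,:2]-ctr
sat=H[200:225,172:200,1].ravel(); R=np.hypot(*D.T); s=(R>.027)&(R<.035)&(sat<90)&(G[200:225,172:200].min(2).ravel()>70)
print('wedge',s.sum(),D[s].mean(0),np.degrees(np.arctan2(*D[s].mean(0)[::-1])))
print(c['pixels'][225,418],c['pixels'][200,400])
gm=(G.min(2)>92).astype(np.uint8)*255
gm=cv2.inRange(P[...,2],.0535,.0585)
gm&=(cv2.GaussianBlur(G.min(2).astype(np.uint8),(3,3),0)>(int(c['pixels'][225,418].min())+int(c['pixels'][200,400].min()))//2).astype(np.uint8)*255
k=big(gm,(405,193,455,243)); k=cv2.convexHull(k).reshape(-1,2); W=onplane(c,k,.056)[:,:2]
f=fitc(W);print('flange',f,'resid mm',1e3*(np.hypot(*(W-f[:2]).T)-f[2]).round(4))
q=P[193:243,405:455].reshape(-1,3);qt=q[(q[:,2]>.09)&(q[:,2]<.1)];print('tip',qt.mean(0),qt[:,:2].ptp(0) if hasattr(qt,'ptp') else '')
ym=(H[...,0]>18)&(H[...,0]<38)&(H[...,1]>120); yq=P[ym&(P[...,2]>.078)&(P[...,2]<.09)]; yq=yq[(abs(yq[:,:2]-f[:2])<.04).all(1)]
print('spl',len(yq),yq.mean(0),np.degrees(np.arctan2(*(yq.mean(0)[:2]-f[:2])[::-1])))
# unit body orientation
u=P[(P[...,2]>.045)&(P[...,2]<.055)]; u=u[(u[:,1]<-.02)&(u[:,1]>-.35)&(u[:,0]>.4)&(u[:,0]<.7)]
r=cv2.minAreaRect((u[:,:2]*1000).astype(np.float32)); print('unit',r)
bm=cv2.inRange(H,(0,0,0),(180,255,50));k=cv2.convexHull(big(bm,(470,205,512,250))).reshape(-1,2);b=fitc(onplane(c,k,.07)[:,:2]);print('button',b, np.hypot(b[0]-f[0],b[1]-f[1]),np.degrees(np.arctan2(b[1]-f[1],b[0]-f[0]))+90)
```

```text
collar fit (np.float64(0.5478662766594002), np.float64(0.22310194273386574), np.float64(0.11125560422529979))
disc fit (np.float64(0.5450075184814648), np.float64(0.3294465858629516), np.float64(0.04944765551785467)) moment
gap -93.72333461790471 80.37843563804597
wedge 0 [nan nan] nan
[103 107 109] [74 76 75]
flange (np.float64(0.5589899141828671), np.float64(-0.12836264735708292), np.float64(0.03234570168293222)) resid mm [ 0.3 -0.4  0.1 -0.2  0.2  0.4 -0.1 -0.1  0.1 -0.1 -0.2 -0.1 -0.2  0.4
  0.3 -0.2  0.2 -0.1 -0.3 -0.3 -0.1  0.3]
tip [ 0.55839901 -0.12720188  0.09259663] 
spl 44 [ 0.57726009 -0.13082544  0.08114876] -7.6771161169597795
unit ((549.281005859375, -172.42831420898438), (238.98448181152344, 159.92567443847656), 78.34703063964844)
button (np.float64(0.5356184156879914), np.float64(-0.23779759691344798), np.float64(0.025492417424771013)) 0.11190279320151104 -12.055282031641411<stdin>:13: RuntimeWarning: Mean of empty slice.
  ret = um.true_divide(
```

```bash
cat >> m.py <<'E'
def fitc(q):
    A=np.c_[2*q,np.ones(len(q))]; s=np.linalg.lstsq(A,(q**2).sum(1),rcond=None)[0]; return np.array([s[0],s[1],np.sqrt(s[2]+s[0]**2+s[1]**2)])
E
python3 - <<'E'
from m import *
c=cap('top'); H=hsv(c); P=cloud(c); G=c['pixels'].astype(int)
om=cv2.inRange(H,(3,120,60),(18,255,255))>0
q=P[om&(P[...,2]>.044)&(P[...,2]<.052)][:,:2]; q=q[np.hypot(*(q-[.545,.3295]).T)<.032]
f=fitc(q); print('collar',f,len(q)); 
for ctr in (np.array([.545,.3295]),f[:2]):
    rel=q-ctr; A=np.sort(np.degrees(np.arctan2(rel[:,1],rel[:,0]))); g=np.diff(A); i=g.argmax(); print('gap',A[i],A[i+1],(A[i]+A[i+1])/2)
ctr=np.array([.545,.3295])
v,u=np.mgrid[205:228,172:200]; D=onplane(c,np.c_[u.ravel(),v.ravel()],.006)[:,:2]-ctr
g=G[205:228,172:200]; b=(g[...,0]>45).ravel(); R=np.hypot(*D.T)
print(g[:18,:,0])
s=b&(R>.024)&(R<.037)&(abs(D[:,1])<.025); print('wedge',s.sum(),D[s].mean(0),np.degrees(np.arctan2(*D[s].mean(0)[::-1])))
E
```

```text
collar [0.54484097 0.32982641 0.02286276] 219
gap -39.724604200481394 35.27863378530837 -2.222985207586511
gap -40.08415957705272 34.376433953195935 -2.853862811928394
[[135  73  24   0   0  13 138 143  28   4   8   4   3  80  87   0   4   0
    5  67 134  75   8  39 105 131 141 130]
 [139  76  12  11   8   4  30 100  29   8   6   0  10  24  37   4  16   0
   15  77 122  16   9   6   0  62 133 134]
 [144  76  10   9   5   5  11   0   5   8  14   0   8  12  14  14   5   9
   10  27  18   0  11   7   0  45 107 138]
 [122  84  11   7  15  11   8   9  10  14  16   9  16   7  12  15  10  17
   16  12   5   9  12   0  12  84 138 109]
 [ 24  19   6   2   7   6   9  14  15  14   0   2   6  11  18   0  15  15
   12  15  14  11  12   3   5  50  79  39]
 [  0   4  12  14   9  14  10  10   9  17   8   7   8   0   0  16  12  13
   14   9  10   5  13  13   1   6   2   0]
 [ 12   5   0  10  16   7  16   5  11   0   4  14  16  32  16  21  13   6
    2  11   8   5  15  18   6  12  10   0]
 [ 14   9  13  12  15  10  11   0   9  48  54  61  76 106  72  75  58  57
   45   0  16   8   6  13  12  14  14  
[... 528 characters left out ...]
5 131 137 118   0
    9   7  12  16  13   9  16  18  12   7]
 [  9   0  16   0  10  12  15   8   0   0  77 134 135 131 134 131  99  21
   10   8  15  13  15   3   4  11  14  14]
 [  8   6   6   8   9  17   0   2  26  42 138 137 132 120 125 125 123  62
    0   0  17  19  11  20  10  17  13  16]
 [  2   8   0   5   2   1   0  30 101  92 139 132  81   0   0   0   0  13
    0   1   7  15  11   4  13  13   7  16]
 [  0   0   1   2   4   0   0  22 134 136 138  92   0  10   5  10   0   2
    9   0   0   1  13  15  20  13  12  11]
 [  0   0   2   0   0   1   0   7 107 132 139  81  24   4  13   5   2   1
    9   0   0   0   6  22   9  15  15  12]]
wedge 57 [ 0.03037201 -0.00127602] -2.405761524949145
```

Emit:
carry_out:
  delta_pos:
    - [-1.0,-0.34,0]
    - [-2.2,-0.75,0]
    - [-3.4,-1.16,0]
    - [-4.6,-1.57,0]
    - [-5.6,-1.91,0]
  spin: [0,0,0,0,0]

```text
t: 0.67
tcp_pos: [0.338, 0.4855, 0.2226]
eef_rot: [-3.141, 0.0, 2.825]
ft_force: [0.1, 0.6, -0.1]
finger_gap: 0.0918
gripper_force: 0.0
```

Emit:
carry_out:
  delta_pos:
    - [-1.2,-0.41,0]
    - [-2.4,-0.82,0]
    - [-3.6,-1.23,0]
    - [-4.8,-1.64,0]
    - [-5.6,-1.91,0]
  spin: [0,0,0,0,0]

```text
t: 1.08
tcp_pos: [0.4806, 0.3781, 0.2226]
eef_rot: [-3.141, 0.001, 2.824]
ft_force: [1.2, -0.5, 0.1]
finger_gap: 0.0918
gripper_force: 0.0
```

Emit:
carry_out:
  delta_pos:
    - [-0.9,-0.3,0]
    - [-1.7,-0.6,0]
    - [-2.64,-0.9,0]
    - [-2.64,-0.9,0]
    - [-2.64,-0.9,0]
  spin: [-0.8,-1.6,-2.6,-2.6,-2.6]
  gripper: 91

```text
t: 1.5
tcp_pos: [0.546, 0.329, 0.2223]
eef_rot: [-3.141, -0.0, 3.094]
ft_force: [-1.5, 0.3, 0.1]
finger_gap: 0.091
gripper_force: 0.0
```

Emit:
carry_out:
  delta_pos:
    - [0.03,0,1.0]
    - [0.03,0,2.1]
    - [0.03,0,3.2]
    - [0.03,0,4.2]
    - [0.03,0,5.0]
  spin: [0.05,0.05,0.05,0.05,0.05]

```text
t: 1.92
tcp_pos: [0.5423, 0.3304, 0.0703]
eef_rot: [-3.141, -0.002, 3.091]
ft_force: [-0.1, 0.4, -1.4]
finger_gap: 0.0907
gripper_force: 0.0
```

Emit:
carry_out:
  delta_pos:
    - [0,0,0.5]
    - [0,0,0.9]
    - [0,0,1.3]
    - [0,0,1.57]
    - [0,0,1.57]
  spin: [0,0,0,0,0]

```text
t: 2.33
tcp_pos: [0.5433, 0.33, 0.0242]
eef_rot: [-3.141, -0.001, 3.092]
ft_force: [0.2, -0.7, 0.5]
finger_gap: 0.0911
gripper_force: 0.0
```

Run:
```python
from m import *
s=env.sense(); print(s['tcp_pos'],s['eef_rot'],s['ft_force'])
c=cap('side'); d=cap('top')
cv2.imwrite('pics/s1.png',np.hstack([cv2.resize(c['pixels'][210:370,220:420],(400,320)),cv2.resize(d['pixels'][150:310,85:285],(400,320))]))
```

```text
[0.54331655 0.32999235 0.02419415] [-3.14066164e+00 -1.48991895e-03  3.09176395e+00] [ 0.1505884  -0.69953058  0.52229713]
```

View pics/s1.png

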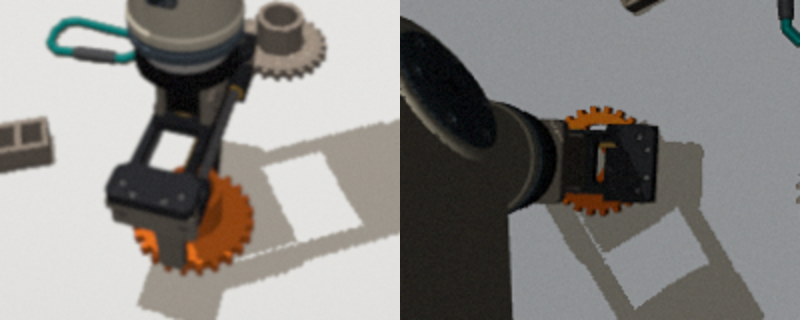

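The fingers straddle the collar with the cog between them, in both the side crop (180,220) and the top crop (600,160). I'll close.

Emit:
carry_out:
  delta_pos:
    - [-0.04,0,0]
    - [-0.04,0,0]
    - [-0.04,0,0]
    - [-0.04,0,0]
    - [-0.04,0,0]
  spin: [0,0,0,0,0]
  gripper: 40
  force: 30

```text
t: 2.85
tcp_pos: [0.5457, 0.33, 0.0259]
eef_rot: [3.141, 0.0, 3.092]
ft_force: [0.3, 0.5, -0.0]
finger_gap: 0.0596
gripper_force: 0.0
```

Emit:
carry_out:
  delta_pos:
    - [0,0,0]
    - [0,0,0]
    - [0,0,0]
    - [0,0,0]
    - [0,0,0]
  spin: [0,0,0,0,0]

```text
t: 3.27
tcp_pos: [0.5454, 0.3298, 0.0256]
eef_rot: [-3.141, -0.0, 3.092]
ft_force: [0.0, -2.4, 3.6]
finger_gap: 0.0499
gripper_force: 30.0
```

Emit:
carry_out:
  delta_pos:
    - [0,0,-0.3]
    - [0,0,-0.9]
    - [0,0,-1.7]
    - [0,0,-2.7]
    - [0,0,-3.7]
  spin: [0,0,0,0,0]

```text
t: 3.68
tcp_pos: [0.5447, 0.3298, 0.1373]
eef_rot: [-3.141, -0.001, 3.092]
ft_force: [-0.1, 0.2, -2.8]
finger_gap: 0.05
gripper_force: 30.0
```

Emit:
carry_out:
  delta_pos:
    - [0,0,-0.8]
    - [0,0,-1.4]
    - [0,0,-1.8]
    - [0,0,-1.8]
    - [0,0,-1.8]
  spin: [0,0,0,0,0]

```text
t: 4.1
tcp_pos: [0.5453, 0.33, 0.1904]
eef_rot: [3.141, 0.0, 3.092]
ft_force: [-0.4, -0.5, -3.1]
finger_gap: 0.0501
gripper_force: 30.0
```

Run:
```python
from m import *
s=env.sense(); print(s['tcp_pos'],s['eef_rot'],s['finger_gap'],s['gripper_force'])
y=s['eef_rot'][2]; 
d=np.array([.559,-.1285])-s['tcp_pos'][:2]
print('tool dx,dy units',(d@[np.cos(y),np.sin(y)])/.03,(d@[np.sin(y),-np.cos(y)])/.03,'spin',(np.degrees(y)-168.2)/6)
```

```text
[0.54531168 0.3300247  0.19038802] [3.14130819e+00 2.33308720e-04 3.09183846e+00] 0.0501138676666761 29.96326893568039
tool dx,dy units -1.2158499818042516 -15.242550274667266 spin 1.491549098596887
```

Emit:
carry_out:
  delta_pos:
    - [0,-0.5,0]
    - [-0.1,-1.4,0]
    - [-0.2,-2.5,0]
    - [-0.3,-3.6,0]
    - [-0.4,-4.7,0]
  spin: [0,0,0,0,0]

```text
t: 4.52
tcp_pos: [0.5489, 0.1863, 0.1885]
eef_rot: [-3.14, -0.003, 3.093]
ft_force: [0.1, -0.6, -1.6]
finger_gap: 0.0502
gripper_force: 30.0
```

Emit:
carry_out:
  delta_pos:
    - [-0.1,-1.1,0]
    - [-0.2,-2.2,0]
    - [-0.3,-3.3,0]
    - [-0.4,-4.4,0]
    - [-0.4,-5.5,0]
  spin: [0,0,0,0,0]

```text
t: 4.93
tcp_pos: [0.5529, 0.0209, 0.1888]
eef_rot: [-3.141, -0.003, 3.092]
ft_force: [0.2, -0.5, -2.2]
finger_gap: 0.0497
gripper_force: 30.0
```

Emit:
carry_out:
  delta_pos:
    - [-0.1,-1.1,0]
    - [-0.2,-2.2,0]
    - [-0.3,-3.3,0]
    - [-0.4,-4.2,0]
    - [-0.42,-5.0,0]
  spin: [0.3,0.6,0.9,1.2,1.5]

```text
t: 5.35
tcp_pos: [0.5578, -0.1296, 0.1887]
eef_rot: [-3.141, -0.003, 2.932]
ft_force: [0.6, -0.6, -2.6]
finger_gap: 0.0499
gripper_force: 30.0
```

Emit:
carry_out:
  delta_pos:
    - [0,0,0]
    - [0,0,0]
    - [0,0,0]
    - [0,0,0]
    - [0,0,0]
  spin: [0,0,0,0,0]

```text
t: 5.77
tcp_pos: [0.5591, -0.1263, 0.1901]
eef_rot: [3.141, -0.001, 2.936]
ft_force: [-0.2, 0.3, -2.9]
finger_gap: 0.0501
gripper_force: 30.0
```

Run:
```python
from m import *
s=env.sense(); print(s['tcp_pos'],s['eef_rot'],s['finger_gap'],s['gripper_force'])
y=s['eef_rot'][2]; 
d=np.array([.559,-.1285])-s['tcp_pos'][:2]
print('tool dx,dy units',(d@[np.cos(y),np.sin(y)])/.03,(d@[np.sin(y),-np.cos(y)])/.03,'spin',(np.degrees(y)-168.2)/6)
c=cap('top'); H=hsv(c); P=cloud(c)
om=cv2.inRange(H,(3,120,50),(18,255,255))>0
q=P[om]; q=q[np.hypot(*(q[:,:2]-[.559,-.1285]).T)<.075]; print('orange z',np.percentile(q[:,2],[5,25,50,75,95]))
d=cap('side')
cv2.imwrite('pics/s2.png',np.hstack([cv2.resize(d['pixels'][60:220,270:470],(400,320)),cv2.resize(c['pixels'][120:280,340:540],(400,320))]))
```

```text
[ 0.5590611  -0.12626539  0.19013096] [ 3.14142726e+00 -6.72516550e-04  2.93622128e+00] 0.050139845796473514 29.963289499282837
tool dx,dy units -0.013196219371543664 -0.07333700418039028 spin 0.0055144814618207265
orange z [0.17366914 0.17483285 0.17556038 0.1764099  0.27552392]
```

View pics/s2.png

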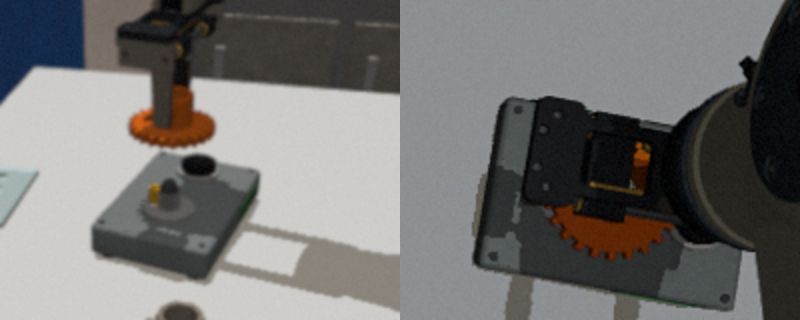

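The cog hangs level above the hub; its disc top reads z=0.1756, as expected. I'll descend while watching the force.

Emit:
carry_out:
  delta_pos:
    - [-0.01,-0.07,0.4]
    - [-0.01,-0.07,0.9]
    - [-0.01,-0.07,1.4]
    - [-0.01,-0.07,1.8]
    - [-0.01,-0.07,2.0]
  spin: [0,0,0,0,0]

```text
t: 6.28
tcp_pos: [0.5581, -0.129, 0.1282]
eef_rot: [3.142, -0.003, 2.935]
ft_force: [-0.7, 0.1, -2.1]
finger_gap: 0.05
gripper_force: 30.0
```

Emit:
carry_out:
  delta_pos:
    - [0,0,0]
    - [0,0,0.1]
    - [0,0,0.2]
    - [0,0,0.3]
    - [0,0,0.4]
  spin: [0,0,0,0,0]

```text
t: 6.7
tcp_pos: [0.5595, -0.1295, 0.1187]
eef_rot: [-3.142, 0.001, 2.935]
ft_force: [0.3, 1.0, -2.5]
finger_gap: 0.0498
gripper_force: 30.0
```

Emit:
carry_out:
  delta_pos:
    - [0,0,0.1]
    - [0,0,0.2]
    - [0,0,0.3]
    - [0,0,0.4]
    - [0,0,0.4]
  spin: [0,0,0,0,0]

```text
t: 7.12
tcp_pos: [0.5588, -0.1293, 0.1058]
eef_rot: [3.142, -0.001, 2.935]
ft_force: [-0.1, -0.1, -1.5]
finger_gap: 0.0497
gripper_force: 30.0
```

Emit:
carry_out:
  delta_pos:
    - [0,0,0.1]
    - [0,0,0.2]
    - [0,0,0.3]
    - [0,0,0.4]
    - [0,0,0.4]
  spin: [0,0,0,0,0]

```text
t: 7.53
tcp_pos: [0.5588, -0.1293, 0.0938]
eef_rot: [3.142, -0.001, 2.935]
ft_force: [0.6, 0.9, -3.8]
finger_gap: 0.0499
gripper_force: 30.0
```

Emit:
carry_out:
  delta_pos:
    - [0,0,0.1]
    - [0,0,0.2]
    - [0,0,0.28]
    - [0,0,0.34]
    - [0,0,0.34]
  spin: [0,0,0,0,0]

```text
t: 7.95
tcp_pos: [0.5589, -0.1293, 0.0838]
eef_rot: [3.142, -0.001, 2.935]
ft_force: [0.6, -0.0, -2.1]
finger_gap: 0.0498
gripper_force: 30.0
```

Emit:
carry_out:
  delta_pos:
    - [0,0,0.03]
    - [0,0,0.06]
    - [0,0,0.08]
    - [0,0,0.08]
    - [0,0,0.08]
  spin: [0,0,0,0,0]

```text
t: 8.37
tcp_pos: [0.5592, -0.1294, 0.0819]
eef_rot: [-3.142, 0.0, 2.935]
ft_force: [0.2, 0.1, -2.4]
finger_gap: 0.0494
gripper_force: 30.0
```

Emit:
carry_out:
  delta_pos:
    - [0,0,0.02]
    - [0,0,0.03]
    - [0,0,0.03]
  spin: [0,0,0]

```text
t: 8.62
tcp_pos: [0.5593, -0.1294, 0.0816]
eef_rot: [-3.142, 0.0, 2.935]
ft_force: [-1.8, 0.7, 4.3]
finger_gap: 0.0499
gripper_force: 30.0
```

Emit:
carry_out:
  delta_pos:
    - [0,0,0]
    - [0,0,0]
    - [0,0,0]
    - [0,0,0]
    - [0,0,0]
  spin: [0,0,0,0,0]
  gripper: 86

```text
t: 9.03
tcp_pos: [0.5592, -0.1294, 0.081]
eef_rot: [-3.142, 0.0, 2.935]
ft_force: [-0.1, -0.1, -0.3]
finger_gap: 0.081
gripper_force: 0.0
```

Emit:
carry_out:
  delta_pos:
    - [0,0,0]
    - [0,0,0]
    - [0,0,0]
    - [0,0,0]
    - [0,0,0]
  spin: [0,0,0,0,0]

```text
t: 9.45
tcp_pos: [0.5591, -0.1294, 0.081]
eef_rot: [-3.142, -0.0, 2.935]
ft_force: [0.2, -0.4, 0.6]
finger_gap: 0.0862
gripper_force: 0.0
```

Released. I'll back off upward and away, then check the fit.

Emit:
carry_out:
  delta_pos:
    - [0,0,-0.5]
    - [0,0,-1.4]
    - [0,0,-2.5]
    - [0,0,-3.6]
    - [0,0,-4.4]
  spin: [0,0,0,0,0]

```text
t: 9.87
tcp_pos: [0.5598, -0.1295, 0.2158]
eef_rot: [-3.142, 0.002, 2.935]
ft_force: [1.7, 0.3, -1.0]
finger_gap: 0.086
gripper_force: 0.0
```

Emit:
carry_out:
  delta_pos:
    - [0.8,0,0]
    - [1.9,0,0]
    - [3.0,0,0]
    - [4.0,0,0]
    - [4.6,0,0]
  spin: [0,0,0,0,0]

```text
t: 10.28
tcp_pos: [0.4209, -0.1003, 0.2126]
eef_rot: [3.142, -0.002, 2.935]
ft_force: [-0.6, 0.4, 0.5]
finger_gap: 0.0861
gripper_force: 0.0
```

Emit:
carry_out:
  delta_pos:
    - [0.6,0,0]
    - [1.0,0,0]
    - [1.4,0,0]
    - [1.4,0,0]
    - [1.4,0,0]
  spin: [0,0,0,0,0]

```text
t: 10.7
tcp_pos: [0.3834, -0.0925, 0.2133]
eef_rot: [-3.142, 0.001, 2.935]
ft_force: [-0.4, -0.3, 0.3]
finger_gap: 0.0857
gripper_force: 0.0
```

Run:
```python
from m import *
s=env.sense(); print(s['tcp_pos'],abs(s['qvel']).max())
c=cap('top'); H=hsv(c); P=cloud(c)
om=cv2.inRange(H,(3,120,50),(18,255,255))
k=big(om,(370,150,500,290)); f=fitc(onplane(c,k,.066)[:,:2]); print('disc fit',f)
q=P[om>0]; q=q[np.hypot(*(q[:,:2]-[.559,-.1285]).T)<.06]; dz=q[(q[:,2]<.08)]
pl=np.linalg.lstsq(np.c_[dz[:,:2],np.ones(len(dz))],dz[:,2],rcond=None)[0]; print('disc top z',np.median(dz[:,2]),'tilt',np.degrees(np.hypot(*pl[:2])))
ct=q[q[:,2]>.097]; print('collar top',np.median(ct[:,2]),fitc(ct[:,:2]))
A=np.sort(np.degrees(np.arctan2(*(ct[:,:2]-f[:2]).T[::-1]))); i=np.diff(A).argmax(); print('gap',A[i],A[i+1],(A[i]+A[i+1])/2)
d=cap('side')
cv2.imwrite('pics/s3.png',np.hstack([cv2.resize(d['pixels'][100:228,280:440],(400,320)),cv2.resize(c['pixels'][150:278,360:520],(400,320))]))
```

```text
[ 0.38336557 -0.09252505  0.21326491] 0.023957831735967466
disc fit [ 0.55848605 -0.12701907  0.04953768]
disc top z 0.0669544980131532 tilt 0.36522257652722884
collar top 0.10293249667432312 [ 0.55826453 -0.12693161  0.02260457]
gap -48.450344531955004 27.23097334433229 -10.609685593811356
```

View pics/s3.png

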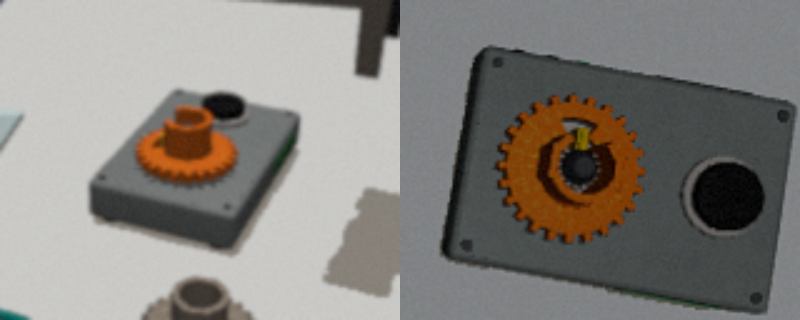

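The cog sits flat on the hub with the spline in the keyway, seen in the top crop at (582,140). The disc top at 0.067 means the underside is about 1 mm from the flange face or better. Handing in.

```bash
python3 -c "
from cell import env
print(env.job_done())"
```

```text
the job is handed in; nothing more can be done
None
```

The orange cog is on the hub, flat (0.4° tilt), about 1.6 mm off the hub axis, underside within about 1 mm of the flange, keyway over the spline, released and handed in at about 11 s of the 35 s; the hand-in returned no verdict.

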